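# Make room in the detergent tray

## Robot

A 6-joint arm with a two-finger parallel gripper is mounted at the origin on the work surface. World frame = base frame: x ahead of the robot, y to its left, z up, the work surface at z = 0. Lengths are in mm, angles in degrees, forces in N, time in s.
With the tool pointing down it reaches from about 375 to 975 mm from the base axis. Payload 3.8 kg.
Tool frame: the origin (TCP) lies where the fingers leave the gripper's body, on its centre line; the fingertips stand manip.finger_overhang ahead of it and the grasp point (between the pads) lies 45 mm ahead of it (manip.finger_overhang is the distance from the TCP to the fingertips, in mm); z points along the fingers, y is the line along which they close (so a half turn about z gives the same grasp; the last joint's range is limited). The gripper opens to 88 mm and grips with 3 to 60 N. Pads are 18 mm wide; open, the fingers measure 123 mm over their backs; the gripper's body (75 mm by 187 mm) begins 45 mm behind the grasp point.
Start: joints at [63.203, 15.12, 91.902, -0, 72.978, -2.114], TCP at [281.876, 613.323, 302.706] pointing down, gripper open.
Joint ranges: [-150.88, 150.88], [-54.13, 125.18], [17.81, 147.31], [-75.09, 255.09], [0, 152.58], [-146.25, 146.25]. Speed limits (degrees/s): [147.25, 147.25, 180, 180, 180, 180].

## Interface

Orientations are given as a 3x3 rotation matrix whose columns are the frame's x, y, z axes.
In Python, from cell import manip, optics, ticket gives the robot as it stands (manip), with the cameras (optics) and the job (ticket).
- The arm moves only by the tool steer_hand, called as a command line: name --argument value ..., lists and objects as JSON in quotes. Schema: {"type":"object","properties":{"deltas":{"type":"array","items":{"type":"array","items":{"type":"array","items":{"type":"number"},"minItems":7,"maxItems":7},"minItems":1,"maxItems":20},"minItems":1,"maxItems":1},"grip_force":{"type":"number"},"only":{"type":"string"},"quiet":{"type":"boolean"},"lines":{"type":"string"}},"required":["deltas"],"additionalProperties":false}. deltas is a list that holds a single list of rows (three levels of brackets), with 1 to 20 rows, each of 7 numbers: the finger opening in mm, then dx, dy, dz in fractions of the full range, 1 being 1 m, then a rotation vector rx, ry, rz in shares of 180 degrees (1.0 is 180 degrees); each row is the pose to reach, as a shift and turn from the pose commanded when the call began, along the tool's axes at that moment; what a row does not reach only later rows make up. A row lasts 1/8 s, in which the tool goes at most 62.5 mm and 10.7 degrees, less where a joint would pass 70% of its speed; a pose out of reach is approached as far as the arm can. The fingers move at their own pace and stop on an object; grip_force is the grip in N (left out, the last holds). Time passes only in rows, so rows that do not move let the fingers close. The tool returns the time, the measured TCP pose, the force, the opening and the grip force at its end. only (a regular expression) keeps the lines of the reply that match it, lines (a string "A,B") keeps lines A to B, and quiet returns only ok. A shift or turn number past 1, either way, is cut back to 1. Input that does not fit is refused with a message, and nothing moves.
- manip.sense(): the state, without advancing time (a new reading comes with each control period).
- optics.read_camera(name): name is "scene" or "side" or "wrist"; returns the picture (384x512x3 uint8, red, green, blue); there is no depth.
- optics.calibration(name): a dict with "fx", "fy", "cx", "cy" (pixels), "R" (3x3) and "t" (3): a world point X has camera coordinates R X + t. Camera axes: x right, y down, z forward; pixel columns grow to the right and rows downward; lengths in mm; the calibration is good to about 2 mm. A picture is of the moment at which its call begins: read the wrist's pose just before it. calibration takes no time and is no camera call; for the wrist camera it gives the pose at the moment of the call.
- ticket.job_done(): hands the job in; it is judged then, once.
The state is a dict: "t": time; "qpos": joint angles; "joint_vel": joint speeds; "effort": joint torques, N m; "tool_pos": TCP position; "ee_rot": TCP orientation; "ft_force": force on the tool from outside, world axes, zero at the start; "moment": the same for the moment, N m; "grip_width": finger opening in mm; "finger_force": force on a finger pad.
Only numpy, scipy, OpenCV 4.12 (cv2) and the standard library are available. Lean on these libraries where they do the work, as an engineer would, in place of code of your own. Each camera call takes 0.05 s, during which the arm holds its last target. There are 200 camera calls.

## Task

One detergent flask is missing from the tight row in the grey tray on the folding table. Nudge the yellow and white flasks apart and stand the blue flask in the gap between them, upright on the tray's floor and squared up with the row. Set it down gently, and do not knock over the yellow or the white one.

Things in the scene. Friction and masses are not known exactly. Their poses are not given: they have to be found in the camera images.
- blue_flask: Blue detergent flask with a white cap, standing on the table left of the tray (towards +y), among other flasks of the same shape (orange, dark grey). Body 52 x 40 x 84 mm (x, y, z), 0.13 to 0.26 kg, with a cap 26 mm wide and 8 mm high on top. Origin: centre of its underside, z up; a half turn looks the same. Held near its top it tips when slid; gripped firmly (40 N) 55 mm up it does not.
- yellow_flask: Yellow flask with a white cap, mid-row in the tray, touching the white one, on either side of it. A red or green one touches its far side and slides with it. Body 52 x 40 x 84 mm (x, y, z), 0.13 to 0.26 kg, with a cap 26 mm wide and 8 mm high on top. Origin: centre of its underside, z up; a half turn looks the same. Held near its top it tips when slid; gripped firmly (40 N) 55 mm up it does not.
- white_flask: White flask with a grey cap, the yellow one's neighbour in the tray, with a red or green one touching its far side, which slides with it. Body 52 x 40 x 84 mm (x, y, z), 0.13 to 0.26 kg, with a cap 26 mm wide and 8 mm high on top. Origin: centre of its underside, z up; a half turn looks the same. Held near its top it tips when slid; gripped firmly (40 N) 55 mm up it does not.
- tray: Grey open tray fixed to the table, 86 x 310 x 25 mm outside (x, y, z), 76 x 300 mm inside, floor 5 mm above the table. Origin: centre of its underside. The row of four touching flasks (162 mm) stands along the tray's y, near the middle, each flask's x along the tray's x; beyond each end of the row 45 to 90 mm of floor is free.

How it is judged:
By the outcome, as a careful person would: the job done as asked, in the order asked, and still so for the second after the job is handed in, with the robot touching nothing.
It also fails if it takes over 56 s, if anything falls off the work surface, if the arm or the gripper's body presses on something with over 40 N, if the wrist force passes 120 N, or if a joint passes its speed limit or range.

## Working session

There is one attempt and no reset: what is moved stays moved. The work goes in short steps, Python scripts to look and compute and a tool call to move; the robot and the scene stay as the last step left them, time stands still between calls to the robot, and variables do not carry over. Pictures are saved under pics/ and viewed, at most 10 in all, crops included, and the job is handed in when it is done.

```bash
ls; mkdir -p pics
```

Run:
```python
from cell import manip, optics, ticket
import cv2,numpy as np
print(manip.finger_overhang); s=manip.sense(); print(s['t'],s['tool_pos'],s['ee_rot'],s['grip_width'])
ims=[]
for n in('scene','side','wrist'):
    c=optics.calibration(n); print(n,c)
    im=optics.read_camera(n)[:,:,::-1]; cv2.imwrite(f'pics/{n}0.png',im); ims.append(im)
top=np.hstack(ims[:2]);
cv2.imwrite('pics/all0.png',cv2.resize(np.vstack([top,np.hstack([ims[2],ims[2]*0])]),(800,600)))
```

```text
cell.py
pics
64.0
0.0 [281.62224441 612.82188078 301.40800014] [[-9.08640880e-01  4.17577323e-01 -9.64462800e-04]
 [ 4.17578433e-01  9.08638746e-01 -1.97017059e-03]
 [ 5.36497100e-05 -2.19291640e-03 -9.99997594e-01]] 87.83817478186684
scene {'fx': 457.97415355669176, 'fy': 457.97415355669176, 'cx': 259.17468676743374, 'cy': 196.54653631509163, 'R': array([[ 0.8699442 ,  0.49300999,  0.0117576 ],
       [ 0.31327383, -0.53406208, -0.78526251],
       [-0.38086298,  0.68681791, -0.61905133]]), 't': array([-501.81571106,  -79.8514654 , 1009.23964322])}
side {'fx': 446.8405484187702, 'fy': 446.8405484187702, 'cx': 255.22756853327584, 'cy': 194.21106599211288, 'R': array([[ 0.99832761, -0.05741746, -0.00672449],
       [-0.04282751, -0.65644263, -0.75315927],
       [ 0.03883025,  0.75218768, -0.65780385]]), 't': array([-514.35597562,  102.69334654,  765.75084693])}
wrist {'fx': 301.42001476206747, 'fy': 301.42001476206747, 'cx': 257.3505005176341, 'cy': 190.38522037808895, 'R': array([[ 0.41811955,  0.90838919, -0.00226043],
       [ 0.86297772, -0.39643783,  0.31321958],
       [ 0.28362916, -0.13291393, -0.94967804]]), 't': array([-673.76621573,  -43.4005717 ,  392.04933568])}
```

View pics/all0.png

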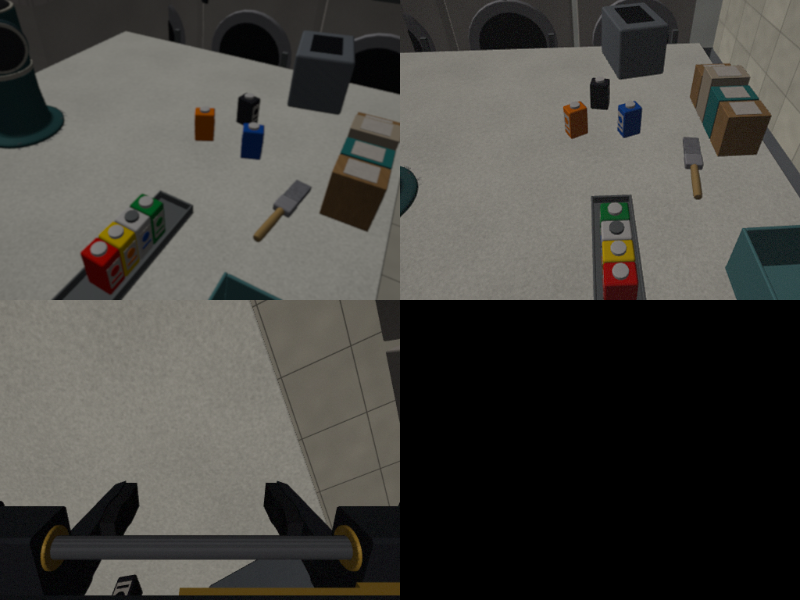

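The overview shows the row, from near to far, as red, yellow, white, green. Blue stands at scene px ≈(324,178) and side px ≈(293,152), with orange to its left and dark grey behind it. Next I triangulate roughly.

Create h.py:
```python
from cell import manip, optics, ticket
import cv2,numpy as np
def ray(c,uv,z):
    R,t=c['R'],c['t']; o=-R.T@t; d=R.T@np.array([(uv[0]-c['cx'])/c['fx'],(uv[1]-c['cy'])/c['fy'],1]); return o+d*(z-o[2])/d[2]
def proj(c,X):
    p=c['R']@np.asarray(X,float)+c['t']; return np.array([c['fx']*p[0]/p[2]+c['cx'],c['fy']*p[1]/p[2]+c['cy']])
HUE=dict(blue=(105,125),yellow=(20,32),orange=(6,16),red=(0,5),green=(50,75))
def mask(im,n,s=130,v=40):
    h=cv2.cvtColor(im,cv2.COLOR_BGR2HSV); a,b=HUE[n]
    m=cv2.inRange(h,(a,s,v),(b,255,255)); k,l,st,ce=cv2.connectedComponentsWithStats(m)
    i=1+np.argmax(st[1:,4]); return (l==i).astype(np.uint8),st[i],ce[i]
```

Run:
```python
from h import *
out=[]
for n,caps in dict(scene=dict(blue=(324,162),red=(126,317),yellow=(149,295),white=(168,275),green=(187,258)),side=dict(blue=(293,134),red=(282,347),yellow=(279,318),white=(277,291),green=(275,267))).items():
    c=optics.calibration(n); im=cv2.imread(f'pics/{n}0.png')
    for k,uv in caps.items(): print(n,k,ray(c,uv,92 if k=='blue' else 97).round(0))
    for k in ('blue','yellow','orange'): print(k,mask(im,k)[1:])
    a=im[80:220,220:360] if n=='scene' else im[80:220,200:340]
    b=im[230:384,60:260] if n=='scene' else im[230:384,200:400]
    out.append(np.hstack([cv2.resize(a,(308,308)),cv2.resize(b,(400,308))]))
cv2.imwrite('pics/crop0.png',cv2.resize(np.vstack(out),(690,600)))
```

```text
scene blue [606. 191.  92.]
scene red [ 533. -259.   97.]
scene yellow [ 535. -218.   97.]
scene white [ 534. -179.   97.]
scene green [ 537. -140.   97.]
blue (array([309, 157,  28,  46, 960], dtype=int32), array([322.04895833, 181.42708333]))
yellow (array([126, 284,  52,  69, 983], dtype=int32), array([154.2716175 , 311.49745677]))
orange (array([250, 138,  24,  42, 902], dtype=int32), array([261.2827051 , 159.62638581]))
side blue [601. 191.  92.]
side red [ 532. -263.   97.]
side yellow [ 533. -224.   97.]
side white [ 534. -183.   97.]
side green [ 535. -142.   97.]
blue (array([279, 130,  30,  46, 775], dtype=int32), array([294.45419355, 152.46322581]))
yellow (array([259, 307,  42,  31, 796], dtype=int32), array([278.7361809 , 322.86055276]))
orange (array([209, 130,  31,  47, 940], dtype=int32), array([225.8893617 , 153.55957447]))
```

View pics/crop0.png

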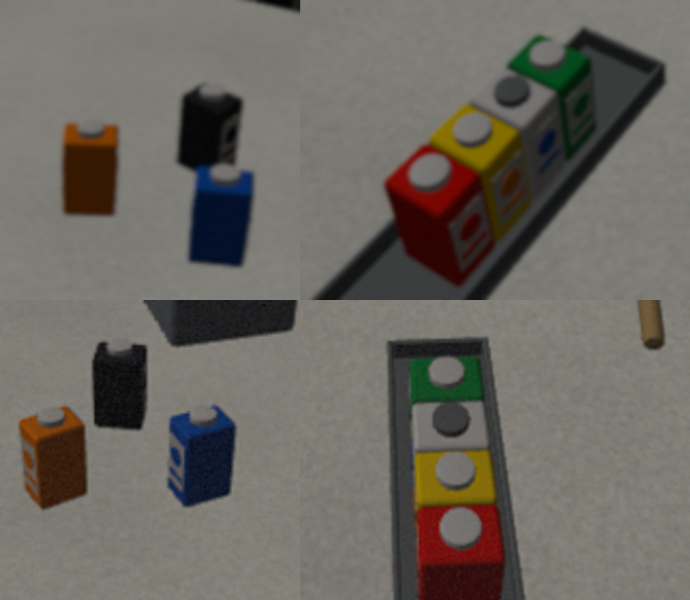

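Both views agree. The row is at x≈534, with yellow y≈-221 and white y≈-181, spaced 40 mm apart as expected, and blue is at about (603,191). Next I work out the wrist camera offset and the move to the row.

Add to h.py:
```python
from scipy.spatial.transform import Rotation as Ro
def go(p,yaw):
    "shift in tool axes and rotvec to TCP p, pointing down, tool y at world angle yaw"
    s=manip.sense(); R=np.array(s['ee_rot']); a=np.radians(yaw); y=np.array([np.cos(a),np.sin(a),0]); z=np.array([0,0,-1.])
    T=np.c_[np.cross(y,z),y,z]
    print('d',(R.T@(np.array(p)-s['tool_pos'])).round(1),'rv',np.degrees(Ro.from_matrix(R.T@T).as_rotvec()).round(2))
```

Run:
```python
from h import *
c=optics.calibration('wrist'); s=manip.sense(); R=np.array(s['ee_rot'])
o=-c['R'].T@c['t']; print('cam in tool',R.T@(o-s['tool_pos'])); print(c['R']@R)
go([535,-261,300],0); go([535,-201,260],0)
```

```text
cam in tool [ 8.11887720e+01  3.41824378e-02 -8.28544485e+01]
[[-5.95986094e-04  9.99999780e-01  2.92829890e-04]
 [-9.49670366e-01 -4.74261283e-04 -3.13250651e-01]
 [-3.13250443e-01 -4.64784900e-04  9.49670440e-01]]
d [-595.1 -688.3    2.8] rv [-9.000e-02  5.000e-02  6.532e+01]
d [-570.  -633.7   42.8] rv [-9.000e-02  5.000e-02  6.532e+01]
```

Units first: shifts go in shares of 1 m and turns go in shares of 180 degrees. So -642 mm / 1000 = -0.642, -574 mm / 1000 = -0.574, 65.3 degrees / 180 = 0.3628.

steer_hand --deltas '[[[88,-0.574,-0.642,0.003,0,0,0.3628],[88,-0.574,-0.642,0.003,0,0,0.3628],[88,-0.574,-0.642,0.003,0,0,0.3628],[88,-0.574,-0.642,0.003,0,0,0.3628],[88,-0.574,-0.642,0.003,0,0,0.3628],[88,-0.574,-0.642,0.003,0,0,0.3628],[88,-0.574,-0.642,0.003,0,0,0.3628],[88,-0.574,-0.642,0.003,0,0,0.3628],[88,-0.574,-0.642,0.003,0,0,0.3628],[88,-0.574,-0.642,0.003,0,0,0.3628],[88,-0.574,-0.642,0.003,0,0,0.3628],[88,-0.574,-0.642,0.003,0,0,0.3628],[88,-0.574,-0.642,0.003,0,0,0.3628],[88,-0.574,-0.642,0.003,0,0,0.3628],[88,-0.574,-0.642,0.003,0,0,0.3628],[88,-0.574,-0.642,0.003,0,0,0.3628],[88,-0.574,-0.642,0.003,0,0,0.3628],[88,-0.574,-0.642,0.003,0,0,0.3628]]]'

```text
t: 2.4
tool_pos: [535.2, -208.5, 299.9]
ee_rot: [[-0.002, 1.0, 0.0], [1.0, 0.002, 0.0], [0.0, 0.0, -1.0]]
ft_force: [0.2, 0.3, 0.8]
grip_width: 88.0
finger_force: 0.0
```

Run:
```python
from h import *
import json
s=manip.sense(); c=optics.calibration('wrist'); im=optics.read_camera('wrist')[:,:,::-1].copy(); cv2.imwrite('pics/w1.png',im)
json.dump({k:np.array(v).tolist() for k,v in c.items()},open('w1.json','w'))
print(s['tool_pos'],np.abs(s['joint_vel']).max())
for k in('red','yellow','green'):
    m,st,ce=mask(im,k); print(k,st,ce)
```

```text
[ 535.17100983 -208.47751399  299.8516161 ] 0.2687486681238526
red [ 230  202   49   36 1152] [253.12152778 218.50347222]
yellow [ 229  361  283   17 1908] [384.63836478 371.84591195]
green [ 229   80   54   44 1665] [255.41801802 101.23243243]
```

View pics/w1.png

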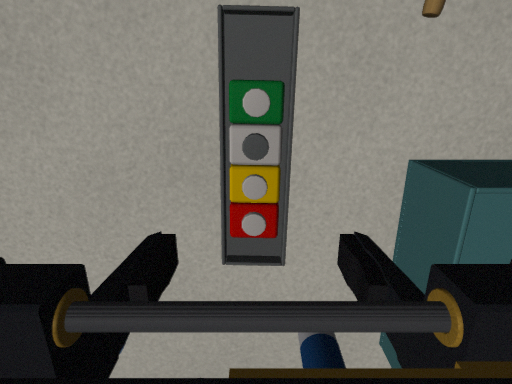

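The wrist view shows the whole tray. Cap centres are green (256,102), white (255,147), yellow (254,187) and red (253,225). The tray runs from row 8 to row 264, and both ends have free floor. Next I measure the caps, the row yaw and the tray.

Run:
```python
from h import *
import json
c={k:np.array(v) for k,v in json.load(open('w1.json')).items()}; im=cv2.imread('pics/w1.png'); h=cv2.cvtColor(im,cv2.COLOR_BGR2HSV)
P={}
for n,(u,v) in dict(green=(256,102),white=(255,147),yellow=(254,187),red=(253,225)).items():
    m=cv2.inRange(h,(0,0,0),(180,60,110)) if n=='white' else cv2.inRange(h,(0,0,120),(180,80,255))
    k,l=cv2.connectedComponents(m); b=(l==l[v,u]).astype(np.uint8); cs=cv2.findContours(b,0,2)[0]; e=cv2.fitEllipse(cs[0])
    P[n]=ray(c,e[0],97); print(n,np.round(e[0],1),np.round(e[1],1),P[n].round(1))
a=np.array([P[k][:2] for k in('red','yellow','white','green')]); f=np.polyfit(a[:,1],a[:,0],1); print('row slope deg',np.degrees(np.arctan(f[0])),np.diff(a[:,1]))
for k in('red','yellow','green'):
    m=mask(im,k)[0]
    if k=='yellow': m=cv2.inRange(h,(20,100,40),(32,255,255)); m[230:]=0; m[:150]=0
    pts=cv2.findContours(m,0,2)[0]; pts=max(pts,key=cv2.contourArea); bx=cv2.boxPoints(cv2.minAreaRect(pts)); print(k,[ray(c,q,89)[:2].round(0).tolist() for q in bx])
# tray rim, edges by gradient on rows, outer at z=25
g=cv2.GaussianBlur(h[:,:,2],(3,3),0).astype(int)
L=[];Rr=[]
for r in list(range(30,70,8))+[242,246,250]:
    d=np.diff(g[r,200:320:1]); i=200+np.argmin(d)+.5; j=200+np.argmax(d)+.5
    L.append(ray(c,(i,r),25)[:2]);Rr.append(ray(c,(j,r),25)[:2])
L=np.array(L);Rr=np.array(Rr); print(L.round(0).tolist(),Rr.round(0).tolist())
for q in(L,Rr): print('tray side deg',np.degrees(np.arctan(np.polyfit(q[:,1],q[:,0],1)[0])),q[:,0].mean())
d=np.diff(g[:,255]); print('ends',[(r,d[r],ray(c,(255,r+.5),25)[1].round(0)) for r in np.where(abs(d)>14)[0]])
```

```text
green [255.4 102.3] [25.3 26.9] [ 533.6 -136.9   97. ]
white [255.1 146.2] [26.4 27.1] [ 533.4 -177.1   97. ]
yellow [253.8 187.4] [22.2 23.7] [ 532.  -218.2   97. ]
red [252.9 224.8] [20.2 22.4] [ 531. -259.   97.]
row slope deg 1.3157143320383526 [40.75498064 41.12159595 40.20240902]
red [[506.0, -277.0], [507.0, -237.0], [557.0, -237.0], [558.0, -277.0]]
yellow [[505.0, -237.0], [507.0, -196.0], [558.0, -197.0], [559.0, -238.0]]
green [[509.0, -118.0], [558.0, -118.0], [559.0, -156.0], [508.0, -156.0]]
[[493.0, -66.0], [493.0, -73.0], [492.0, -81.0], [492.0, -89.0], [492.0, -97.0], [487.0, -317.0], [488.0, -323.0], [488.0, -329.0]] [[579.0, -66.0], [578.0, -73.0], [579.0, -81.0], [578.0, -89.0], [578.0, -97.0], [573.0, -317.0], [573.0, -323.0], [573.0, -329.0]]
tray side deg 1.1448017087114095 490.48816051006725
tray side deg 1.2551428866535466 576.4276653038046
ends [(np.int64(4), np.int64(-32), np.float64(-42.0)), (np.int64(5), np.int64(-31), np.float64(-43.0)), (np.int64(14), np.int64(21), np.float64(-51.0)), (np.int64(88), np.int64(28), np.float64(-125.0)), (np.int64(115), np.
[... 1342 characters left out ...]
t64(-26), np.float64(-311.0)), (np.int64(255), np.int64(-15), np.float64(-337.0)), (np.int64(262), np.int64(16), np.float64(-348.0)), (np.int64(263), np.int64(19), np.float64(-350.0)), (np.int64(264), np.int64(32), np.float64(-351.0)), (np.int64(265), np.int64(28), np.float64(-353.0)), (np.int64(299), np.int64(-27), np.float64(-408.0)), (np.int64(300), np.int64(-54), np.float64(-410.0)), (np.int64(301), np.int64(-37), np.float64(-412.0)), (np.int64(331), np.int64(35), np.float64(-465.0)), (np.int64(332), np.int64(33), np.float64(-467.0)), (np.int64(367), np.int64(-34), np.float64(-535.0)), (np.int64(368), np.int64(-34), np.float64(-537.0)), (np.int64(377), np.int64(-15), np.float64(-555.0))]
```

The measurements check out: the tray is 310 mm long (y -352 to -42), tilted 1.25°, with about 70 mm free at both ends. I grip yellow 55 mm up.

To row units: 195 mm / 1000 = 0.195, -10.5 mm / 1000 = -0.0105, 1.35 degrees / 180 = 0.0075.

steer_hand --deltas '[[[88,-0.0105,-0.003,0.05,0,0,0.0075],[88,-0.0105,-0.003,0.1,0,0,0.0075],[88,-0.0105,-0.003,0.14,0,0,0.0075],[88,-0.0105,-0.003,0.17,0,0,0.0075],[88,-0.0105,-0.003,0.19,0,0,0.0075],[88,-0.0105,-0.003,0.195,0,0,0.0075],[88,-0.0105,-0.003,0.195,0,0,0.0075],[50,-0.0105,-0.003,0.195,0,0,0.0075],[50,-0.0105,-0.003,0.195,0,0,0.0075],[50,-0.0105,-0.003,0.195,0,0,0.0075],[50,-0.0105,-0.003,0.195,0,0,0.0075],[50,-0.0105,-0.003,0.195,0,0,0.0075],[50,-0.0105,-0.003,0.195,0,0,0.0075]]]' --grip_force 40

```text
t: 4.08
tool_pos: [532.4, -220.3, 105.1]
ee_rot: [[0.023, 1.0, 0.0], [1.0, -0.023, -0.0], [-0.0, 0.0, -1.0]]
ft_force: [-0.4, 0.1, 3.1]
grip_width: 51.5
finger_force: 40.0
```

To row units: -23 mm / 1000 = -0.023, -19 mm / 1000 = -0.019.

steer_hand --deltas '[[[50,-0.004,0,0,0,0,0],[50,-0.009,0,0,0,0,0],[50,-0.014,0,0,0,0,0],[50,-0.019,0,0,0,0,0],[50,-0.023,0,0,0,0,0],[50,-0.023,0,0,0,0,0],[50,-0.023,0,0,0,0,0]]]' --grip_force 40

```text
t: 4.95
tool_pos: [532.2, -242.4, 105.1]
ee_rot: [[0.024, 1.0, 0.0], [1.0, -0.024, 0.002], [0.002, 0.0, -1.0]]
ft_force: [0.8, 4.1, 5.1]
grip_width: 51.7
finger_force: 40.0
```

steer_hand --deltas '[[[88,0,0,0,0,0,0],[88,0,0,0,0,0,0],[88,0,0,0,0,0,0],[88,0,0,0,0,0,0],[88,0,0,0,0,0,0],[88,0.02,0,0,0,0,0],[88,0.045,0,0,0,0,0],[88,0.064,0,0,0,0,0],[88,0.064,0,0,0,0,0],[50,0.064,0,0,0,0,0],[50,0.064,0,0,0,0,0],[50,0.064,0,0,0,0,0],[50,0.064,0,0,0,0,0],[50,0.064,0,0,0,0,0],[50,0.064,0,0,0,0,0]]]' --grip_force 40

```text
t: 6.82
tool_pos: [533.2, -179.6, 104.7]
ee_rot: [[0.023, 1.0, -0.0], [1.0, -0.023, -0.0], [-0.0, 0.0, -1.0]]
ft_force: [-0.7, 0.4, -0.1]
grip_width: 51.5
finger_force: 40.0
```

To row units: -195 mm / 1000 = -0.195, -150 mm / 1000 = -0.15.

steer_hand --deltas '[[[50,0.004,0,0,0,0,0],[50,0.009,0,0,0,0,0],[50,0.014,0,0,0,0,0],[50,0.019,0,0,0,0,0],[50,0.023,0,0,0,0,0],[50,0.023,0,0,0,0,0],[50,0.023,0,0,0,0,0],[88,0.023,0,0,0,0,0],[88,0.023,0,0,0,0,0],[88,0.023,0,0,0,0,0],[88,0.023,0,0,0,0,0],[88,0.023,0,0,0,0,0],[88,0.023,0,-0.04,0,0,0],[88,-0.005,0,-0.095,0,0,0],[88,-0.03,0,-0.15,0,0,0],[88,-0.03,0,-0.195,0,0,0],[88,-0.03,0,-0.195,0,0,0],[88,-0.03,0,-0.195,0,0,0]]]' --grip_force 40

```text
t: 9.07
tool_pos: [532.1, -209.0, 299.0]
ee_rot: [[0.023, 1.0, -0.001], [1.0, -0.023, 0.0], [0.0, -0.001, -1.0]]
ft_force: [-1.0, -1.3, 0.6]
grip_width: 87.9
finger_force: 0.0
```

Create m.py:
```python
from h import *
import sys,json
n=sys.argv[1]; s=manip.sense(); c=optics.calibration('wrist'); im=optics.read_camera('wrist')[:,:,::-1].copy(); cv2.imwrite(f'pics/{n}.png',im)
json.dump({k:np.array(v).tolist() for k,v in c.items()},open(n+'.json','w'))
print(s['tool_pos'],s['ee_rot'][0])
h=cv2.cvtColor(im,cv2.COLOR_BGR2HSV)
for m,t in((cv2.inRange(h,(0,0,0),(180,60,110)),'grey'),(cv2.inRange(h,(0,0,115),(180,80,255)),'white')):
    for q in cv2.findContours(m,cv2.RETR_LIST,2)[0]:
        if len(q)<15: continue
        e=cv2.fitEllipse(q); A=cv2.contourArea(q)
        if 12<min(e[1]) and max(e[1])<60 and max(e[1])/min(e[1])<1.3 and abs(A/(np.pi/4*e[1][0]*e[1][1])-1)<.1:
            print(t,np.round(e[0],1),np.round(e[1],1),'z97',ray(c,e[0],97)[:2].round(1),'z92',ray(c,e[0],92)[:2].round(1))
```

```bash
python3 m.py w2
```

```text
[ 532.13910549 -209.00418664  298.95246346] [ 2.32565740e-02  9.99729143e-01 -8.78888655e-04]
grey [257.8 120. ] [27.1 28. ] z97 [ 534. -153.] z92 [ 534.  -153.5]
white [257.1 242.7] [19.7 23. ] z97 [ 530.3 -279.6] z92 [ 530.3 -282.3]
white [257.7 207.4] [21.4 23.2] z97 [ 531.9 -239.7] z92 [ 531.8 -241.7]
white [257.9 120. ] [29.  29.9] z97 [ 534.1 -153. ] z92 [ 534.  -153.5]
white [256.8  73.7] [26.6 28.5] z97 [ 534.  -113.1] z92 [ 534.  -112.8]
```

View pics/w2.png

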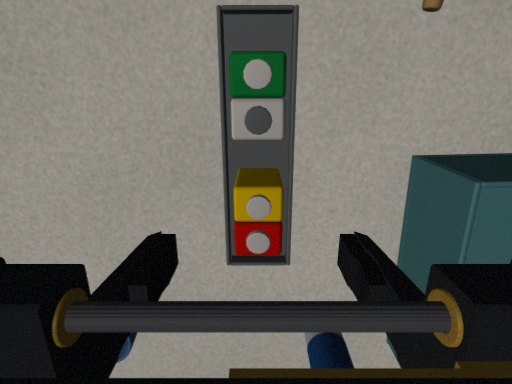

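The gap is open: white cap is at (258,120) and yellow at (258,207), both upright and 86.7 mm apart, which leaves a gap of about 46.5 mm centred near (533,-196.4). Next I look at blue.

To row units: 380 mm / 1000 = 0.38, 62 mm / 1000 = 0.062.

steer_hand --deltas '[[[88,0.38,0.062,-0.001,0,0,0],[88,0.38,0.062,-0.001,0,0,0],[88,0.38,0.062,-0.001,0,0,0],[88,0.38,0.062,-0.001,0,0,0],[88,0.38,0.062,-0.001,0,0,0],[88,0.38,0.062,-0.001,0,0,0],[88,0.38,0.062,-0.001,0,0,0],[88,0.38,0.062,-0.001,0,0,0],[88,0.38,0.062,-0.001,0,0,0],[88,0.38,0.062,-0.001,0,0,0]]]'

```text
t: 10.38
tool_pos: [603.3, 167.6, 300.5]
ee_rot: [[0.025, 1.0, -0.0], [1.0, -0.025, -0.0], [-0.0, -0.0, -1.0]]
ft_force: [-0.0, 0.6, -0.4]
grip_width: 88.0
finger_force: 0.0
```

```bash
python3 m.py w3
```

```text
[603.29251715 167.56934405 300.53494801] [ 2.52967745e-02  9.99679896e-01 -4.22976797e-04]
white [256.2 143. ] [23.8 24.1] z97 [603.3 201.9] z92 [603.2 201.1]
white [111. 139.] [22.  25.8] z97 [465.8 209.1] z92 [463.3 208.4]
```

View pics/w3.png

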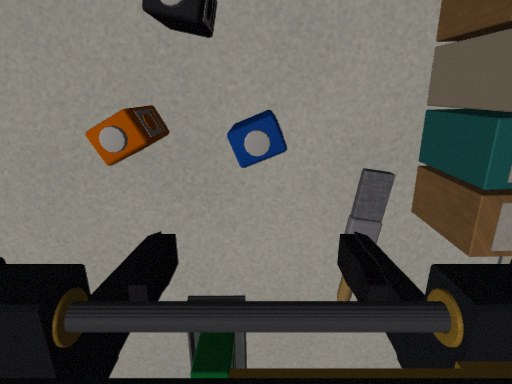

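Blue's cap is at px (256,143), its body is rotated about 20°, and its neighbours are far enough away. The wrist y (201) disagrees with the static views (191), so I refine both.

Run:
```python
from h import *
import json
s=manip.sense(); print(s['tool_pos'],s['joint_vel'].max())
cs={n:optics.calibration(n) for n in('scene','side','wrist')}
w={k:np.array(v) for k,v in json.load(open('w3.json')).items()}
print('w3 R,t change',abs(w['R']-cs['wrist']['R']).max(),abs(w['t']-cs['wrist']['t']).max())
im=optics.read_camera('wrist')[:,:,::-1].copy()
m,st,ce=mask(im,'blue',80,30); q=max(cv2.findContours(m,0,2)[0],key=cv2.contourArea)
hull=cv2.convexHull(q); print('hull',cv2.approxPolyDP(hull,3,True)[:,0].tolist())
for z in(84,0): print(z,[ray(cs['wrist'],p,z)[:2].round(0).tolist() for p in cv2.approxPolyDP(hull,3,True)[:,0]])
big=[]
for n,(u,v) in dict(scene=(324,165),side=(293,134)).items():
    a=cv2.imread(f'pics/{n}0.png'); h=cv2.cvtColor(a,cv2.COLOR_BGR2HSV)
    print(n,'w601,191',proj(cs[n],[603,191,92]),'w603,201',proj(cs[n],[603,201,92]))
    b=cv2.resize(a[v-30:v+60,u-40:u+40],None,fx=5,fy=5,interpolation=2)
    for p,col in(((603,191,92),(0,0,255)),((603,201,92),(0,255,0))):
        x=(proj(cs[n],p)-[u-40,v-30])*5; cv2.circle(b,tuple(int(i) for i in x),3,col,-1)
    big.append(b)
cv2.imwrite('pics/b3.png',np.hstack(big))
```

```text
[603.38921638 167.70687028 300.73016876] 0.22096550033218748
w3 R,t change 0.0003633571452911436 0.20932391308735987
hull [[269, 110], [280, 129], [285, 150], [242, 167], [227, 133], [234, 124]]
84 [[617.0, 231.0], [627.0, 213.0], [632.0, 192.0], [588.0, 176.0], [575.0, 210.0], [582.0, 219.0]]
0 [[619.0, 226.0], [633.0, 203.0], [639.0, 176.0], [583.0, 155.0], [566.0, 200.0], [576.0, 210.0]]
scene w601,191 [322.47254848 161.57535225] w603,201 [324.59078495 159.01262773]
side w601,191 [294.18401324 133.86696895] w603,201 [293.55936353 131.04900352]
```

View pics/b3.png

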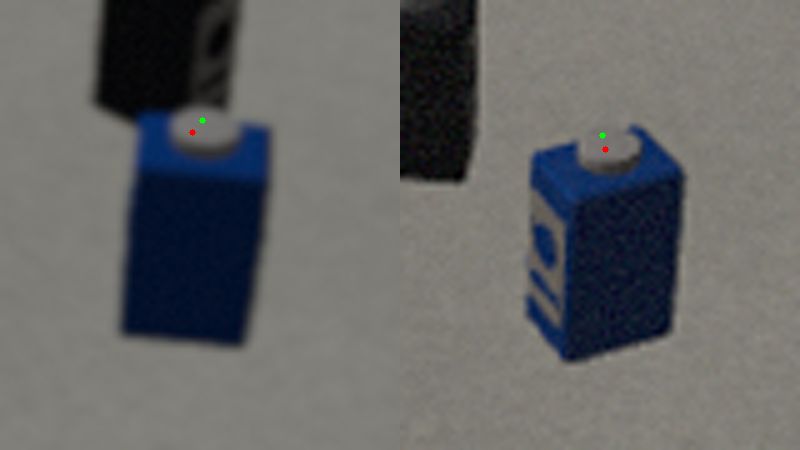

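Scene px ≈(204,124) matches y≈199, and the wrist top-face corners give a centre of (603.5,201) with yaw ≈20.3°. The side view is biased by a few mm, as it was on the tray. I use (603.5,200.5).

```bash
python3 -c "
from h import *
go([603.5,200.5,100],20.3)"
```

```text
d [ 32.6  -0.8 200.9] rv [ 1.000e-02  1.000e-02 -2.174e+01]
```

To row units: 201 mm / 1000 = 0.201, 197 mm / 1000 = 0.197, -21.7 degrees / 180 = -0.1206.

steer_hand --deltas '[[[88,0.0326,-0.0008,0,0,0,-0.0556],[88,0.0326,-0.0008,0.04,0,0,-0.1111],[88,0.0326,-0.0008,0.08,0,0,-0.1206],[88,0.0326,-0.0008,0.12,0,0,-0.1206],[88,0.0326,-0.0008,0.16,0,0,-0.1206],[88,0.0326,-0.0008,0.185,0,0,-0.1206],[88,0.0326,-0.0008,0.197,0,0,-0.1206],[88,0.0326,-0.0008,0.201,0,0,-0.1206],[88,0.0326,-0.0008,0.201,0,0,-0.1206],[50,0.0326,-0.0008,0.201,0,0,-0.1206],[50,0.0326,-0.0008,0.201,0,0,-0.1206],[50,0.0326,-0.0008,0.201,0,0,-0.1206],[50,0.0326,-0.0008,0.201,0,0,-0.1206],[50,0.0326,-0.0008,0.201,0,0,-0.1206],[50,0.0326,-0.0008,0.201,0,0,-0.1206],[50,0.0326,-0.0008,0.201,0,0,-0.1206]]]' --grip_force 40

```text
t: 12.48
tool_pos: [603.4, 201.9, 100.0]
ee_rot: [[-0.348, 0.937, 0.0], [0.937, 0.348, 0.0], [0.0, 0.0, -1.0]]
ft_force: [-1.2, 0.7, 3.8]
grip_width: 51.6
finger_force: 40.0
```

To row units: -130 mm / 1000 = -0.13, -90 mm / 1000 = -0.09.

steer_hand --deltas '[[[50,0,0,-0.015,0,0,0],[50,0,0,-0.045,0,0,0],[50,0,0,-0.09,0,0,0],[50,0,0,-0.13,0,0,0],[50,0,0,-0.13,0,0,0],[50,0,0,-0.13,0,0,0]]]' --grip_force 40

```text
t: 13.22
tool_pos: [602.6, 201.6, 228.6]
ee_rot: [[-0.348, 0.937, -0.002], [0.937, 0.348, -0.001], [0.0, -0.002, -1.0]]
ft_force: [-0.3, 0.3, -2.2]
grip_width: 51.7
finger_force: 40.0
```

```bash
python3 -c "
from h import *
go([533,-196.4,230],-1.25)"
```

```text
d [-348.9 -203.8   -1.1] rv [-1.000e-01  1.000e-02  2.162e+01]
```

To row units: -348.9 mm / 1000 = -0.3489, -345 mm / 1000 = -0.345, 21.6 degrees / 180 = 0.12.

steer_hand --deltas '[[[50,-0.02,-0.012,-0.001,0,0,0.0111],[50,-0.055,-0.032,-0.001,0,0,0.0278],[50,-0.09,-0.053,-0.001,0,0,0.0444],[50,-0.125,-0.073,-0.001,0,0,0.0611],[50,-0.16,-0.093,-0.001,0,0,0.0778],[50,-0.195,-0.114,-0.001,0,0,0.0944],[50,-0.23,-0.134,-0.001,0,0,0.1111],[50,-0.265,-0.155,-0.001,0,0,0.12],[50,-0.3,-0.175,-0.001,0,0,0.12],[50,-0.33,-0.193,-0.001,0,0,0.12],[50,-0.345,-0.202,-0.001,0,0,0.12],[50,-0.3489,-0.2038,-0.001,0,0,0.12],[50,-0.3489,-0.2038,-0.001,0,0,0.12],[50,-0.3489,-0.2038,-0.001,0,0,0.12],[50,-0.3489,-0.2038,-0.001,0,0,0.12]]]' --grip_force 40

```text
t: 15.1
tool_pos: [534.0, -195.2, 230.7]
ee_rot: [[0.02, 1.0, 0.0], [1.0, -0.02, 0.0], [0.0, 0.0, -1.0]]
ft_force: [-0.0, -0.1, -2.2]
grip_width: 51.8
finger_force: 40.0
```

Run:
```python
from h import *
s=manip.sense(); print(s['tool_pos'],np.array(s['ee_rot'])[:2].round(4).tolist())
ims=[]
for n,z in dict(scene=(60,370,60,350),side=(110,384,160,400)).items():
    a=optics.read_camera(n)[:,:,::-1].copy(); cv2.imwrite(f'pics/{n}4.png',a); c=optics.calibration(n)
    m,st,ce=mask(a,'blue',90,20); q=cv2.convexHull(max(cv2.findContours(m,0,2)[0],key=cv2.contourArea)); print(n,st,cv2.approxPolyDP(q,2,True)[:,0].tolist())
    ims.append(cv2.resize(a,(400,300)) if 0 else cv2.resize(a[z[0]:z[1],z[2]:z[3]],(400,500)))
cv2.imwrite('pics/held4.png',np.hstack(ims))
```

```text
[ 534.01055344 -195.23902017  230.72553788] [[0.0201, 0.9998, 0.0], [0.9998, -0.0201, 0.0002]]
scene [ 121  211   60   71 1834] [[130, 211], [162, 235], [180, 261], [163, 281], [133, 265], [121, 217]]
side [ 257  236   51   62 2541] [[304, 237], [307, 251], [301, 294], [261, 296], [257, 262], [259, 238]]
```

View pics/held4.png

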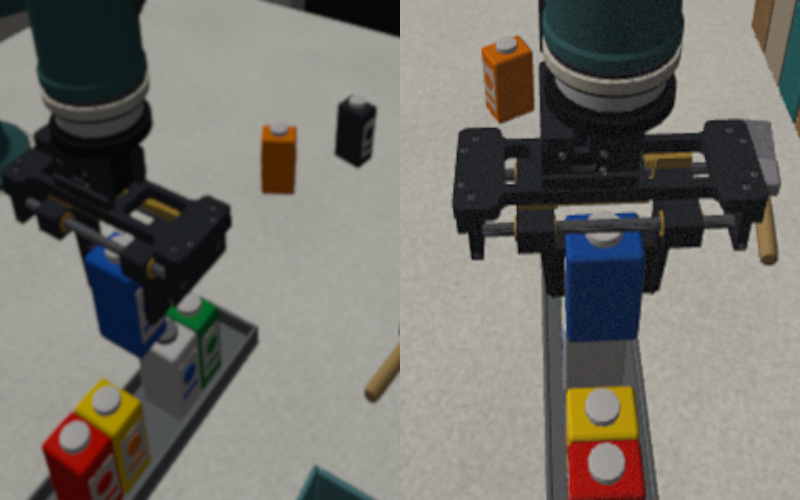

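Blue is held upright above the gap: scene bottom corner is (163,281), and the side view's bottom edge is at row 295. Yellow, red, white and green are all standing. I check where blue sits along y against the two neighbours, in the same cameras.

Run:
```python
from h import *
c=optics.calibration('side'); d=optics.calibration('scene')
zb=130.7
print('side blue bottom edge y',ray(c,(281,295.5),zb).round(1),'-> centre +20')
print('scene blue corner',ray(d,(163.5,281.5),zb).round(1))
for n,k in(('side',c),('scene',d)):
    a=cv2.imread(f'pics/{n}4.png'); h=cv2.cvtColor(a,cv2.COLOR_BGR2HSV)
    # caps: search near projected positions
    for nm,p in dict(yellow=(532,-241,97),red=(531,-281,97),green=(534.5,-113.5,97),white=(534,-154,97)).items():
        u=proj(k,p); m=cv2.inRange(h,(0,0,0),(180,60,95)) if nm=='white' else cv2.inRange(h,(0,0,112),(180,70,255))
        x,y=u.astype(int); l=cv2.connectedComponentsWithStats(m[y-14:y+14,x-16:x+16])
        i=l[1][14,16]; ce=l[3][i]+[x-16,y-14]; print(n,nm,u.round(1),'i',i,l[2][i],ce.round(1),ray(k,ce,96).round(1)[:2])
```

```text
side blue bottom edge y [ 534.9 -214.6  130.7] -> centre +20
scene blue corner [ 558.4 -212.1  130.7]
side yellow [279.9 330.5] i 1 [  9   7  20  19 294] [281.1 331.9] [ 533.2 -242.4]
side red [282.5 361.5] i 1 [  7   6  22  20 351] [283.4 362.7] [ 532.  -282.1]
side green [272.8 251.2] i 0 [  0   0  32  28 825] [271.  251.3] [ 532.  -112.7]
side white [275.1 273.6] i 0 [  0   0  32  28 889] [274.6 272.5] [ 533.7 -151.3]
scene yellow [135.7 306.4] i 2 [  8   8  20  15 235] [136.6 306.9] [ 532.9 -240.5]
scene red [112.6 329.2] i 2 [  7   6  22  17 277] [113.5 329.3] [ 531.4 -280.2]
scene green [196.3 246. ] i 1 [  9   0  23  22 260] [202. 243.] [ 537.4 -103.4]
scene white [179.  263.5] i 0 [  0   0  32  28 491] [180.1 263.8] [ 535. -153.]
```

```bash
python3 m.py w5
```

Run:
```python
from h import *
import json
c={k:np.array(v) for k,v in json.load(open('w5.json')).items()}; im=cv2.imread('pics/w5.png')
m,st,ce=mask(im,'blue',90,20); print(st); q=cv2.convexHull(max(cv2.findContours(m,0,2)[0],key=cv2.contourArea)); print(cv2.approxPolyDP(q,2,True)[:,0].tolist())
s=manip.sense()['tool_pos']
for y in(-174,-176,-178): print(y,proj(c,[508,y,s[2]-100]).round(1),proj(c,[560,y,s[2]-100]).round(1))
```

```text
[ 533.94721884 -195.49462907  230.78179603] [2.04302171e-02 9.99791276e-01 1.05443065e-04]
grey [256.1 147.3] [34.2 34.7] z97 [ 534.3 -152.8] z92 [ 534.3 -153.7]
white [256.1 147.4] [36.2 36.6] z97 [ 534.3 -152.9] z92 [ 534.3 -153.7]
white [254.8  89.5] [35.7 37.3] z97 [ 534.3 -113.2] z92 [ 534.3 -113.2]
[  190   196   135   106 11291]
[[296, 198], [324, 271], [321, 300], [194, 301], [190, 270], [218, 198]]
-174 [215.5 190.6] [296.9 189. ]
-176 [215.7 193.5] [296.8 191.9]
-178 [215.9 196.5] [296.7 194.9]
```

View pics/w5.png

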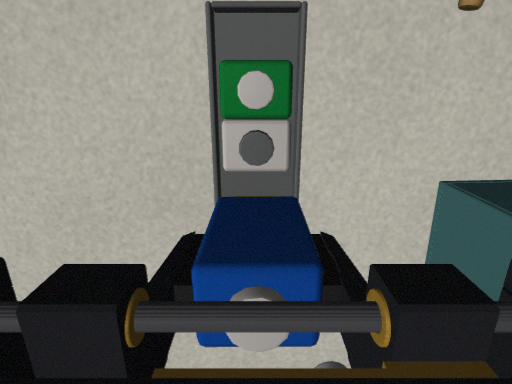

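Viewed from -y (side), blue's bottom edge gives a centre of -194.6. Viewed from +y (wrist, edge at row 197), it gives -199. The rounded edges bias the two in opposite directions, so the true centre is about -196.7, within 1 mm of the gap centre. I shift -0.5 mm and lower slowly, checking forces.

To row units: 60 mm / 1000 = 0.06, 56 mm / 1000 = 0.056, 0.1 degrees / 180 = 0.0006.

steer_hand --deltas '[[[50,-0.0005,-0.0005,0.015,0,0,0.0006],[50,-0.0005,-0.0005,0.03,0,0,0.0006],[50,-0.0005,-0.0005,0.038,0,0,0.0006],[50,-0.0005,-0.0005,0.044,0,0,0.0006],[50,-0.0005,-0.0005,0.048,0,0,0.0006],[50,-0.0005,-0.0005,0.052,0,0,0.0006],[50,-0.0005,-0.0005,0.056,0,0,0.0006],[50,-0.0005,-0.0005,0.06,0,0,0.0006],[50,-0.0005,-0.0005,0.06,0,0,0.0006]]]' --grip_force 40

```text
t: 16.38
tool_pos: [533.0, -196.6, 170.3]
ee_rot: [[0.023, 1.0, -0.001], [1.0, -0.023, 0.0], [0.0, -0.001, -1.0]]
ft_force: [-0.4, 0.5, -3.2]
grip_width: 51.8
finger_force: 40.0
```

```bash
python3 m.py w6
```

```text
[ 532.98581815 -196.56309325  170.31284138] [ 2.32399211e-02  9.99729676e-01 -6.93416067e-04]
grey [409. 273.] [12.2 14.1] z97 [ 623.7 -221. ] z92 [ 626.5 -224.4]
grey [257.3 165.3] [46.7 46.8] z97 [ 534.3 -152.6] z92 [ 534.3 -153.8]
white [257.3 165.3] [48.5 48.8] z97 [ 534.3 -152.6] z92 [ 534.3 -153.8]
white [255.5  86.6] [50.2 52.6] z97 [ 534.4 -113.1] z92 [ 534.4 -113. ]
```

View pics/w6.png

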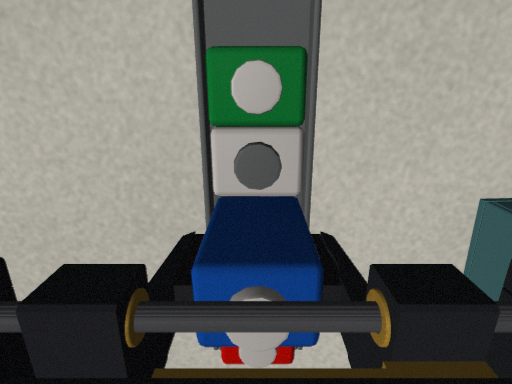

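Blue's bottom is about 19 mm into the gap. The white cap hasn't moved (257,165) and there is no contact force, so I keep lowering.

To row units: 63 mm / 1000 = 0.063, 62 mm / 1000 = 0.062.

steer_hand --deltas '[[[50,0,0,0.01,0,0,0],[50,0,0,0.022,0,0,0],[50,0,0,0.034,0,0,0],[50,0,0,0.044,0,0,0],[50,0,0,0.052,0,0,0],[50,0,0,0.057,0,0,0],[50,0,0,0.06,0,0,0],[50,0,0,0.062,0,0,0],[50,0,0,0.063,0,0,0],[50,0,0,0.063,0,0,0],[50,0,0,0.063,0,0,0]]]' --grip_force 40

```text
t: 17.8
tool_pos: [533.3, -196.7, 107.9]
ee_rot: [[0.023, 1.0, 0.0], [1.0, -0.023, -0.0], [-0.0, 0.0, -1.0]]
ft_force: [-1.0, 0.1, -3.0]
grip_width: 51.4
finger_force: 40.0
```

To row units: 2 mm / 1000 = 0.002, 1.5 mm / 1000 = 0.0015.

steer_hand --deltas '[[[50,0,0,0.0005,0,0,0],[50,0,0,0.001,0,0,0],[50,0,0,0.0015,0,0,0],[50,0,0,0.002,0,0,0],[50,0,0,0.002,0,0,0],[50,0,0,0.002,0,0,0]]]' --grip_force 40

```text
t: 18.55
tool_pos: [533.2, -196.7, 105.7]
ee_rot: [[0.023, 1.0, -0.0], [1.0, -0.023, -0.0], [-0.0, -0.0, -1.0]]
ft_force: [0.1, 0.8, -1.9]
grip_width: 51.7
finger_force: 40.0
```

To row units: 0.8 mm / 1000 = 0.0008, 0.4 mm / 1000 = 0.0004.

steer_hand --deltas '[[[50,0,0,0.0004,0,0,0],[50,0,0,0.0008,0,0,0],[50,0,0,0.0008,0,0,0],[50,0,0,0.0008,0,0,0]]]' --grip_force 40

```text
t: 19.05
tool_pos: [533.3, -196.7, 105.0]
ee_rot: [[0.023, 1.0, 0.0], [1.0, -0.023, -0.0], [-0.0, 0.0, -1.0]]
ft_force: [-0.1, 0.2, -1.9]
grip_width: 51.8
finger_force: 40.0
```

To row units: 0.6 mm / 1000 = 0.0006, 0.3 mm / 1000 = 0.0003.

steer_hand --deltas '[[[50,0,0,0.0003,0,0,0],[50,0,0,0.0006,0,0,0],[50,0,0,0.0006,0,0,0],[50,0,0,0.0006,0,0,0]]]' --grip_force 40

```text
t: 19.55
tool_pos: [533.3, -196.7, 104.9]
ee_rot: [[0.023, 1.0, -0.0], [1.0, -0.023, -0.0], [-0.0, -0.0, -1.0]]
ft_force: [-2.8, 0.7, 5.6]
grip_width: 51.7
finger_force: 40.0
```

Blue has touched the floor gently (+5.6 N). I release it and rise for a check.

To row units: -195 mm / 1000 = -0.195, -140 mm / 1000 = -0.14.

steer_hand --deltas '[[[60,0,0,0,0,0,0],[70,0,0,0,0,0,0],[80,0,0,0,0,0,0],[88,0,0,0,0,0,0],[88,0,0,0,0,0,0],[88,0,0,0,0,0,0],[88,0,0,-0.015,0,0,0],[88,0,0,-0.045,0,0,0],[88,0,0,-0.09,0,0,0],[88,0,0,-0.14,0,0,0],[88,-0.015,0,-0.195,0,0,0],[88,-0.015,0,-0.195,0,0,0],[88,-0.015,0,-0.195,0,0,0]]]' --grip_force 5

```text
t: 21.18
tool_pos: [532.7, -211.6, 300.0]
ee_rot: [[0.023, 1.0, 0.001], [1.0, -0.023, -0.0], [-0.0, 0.001, -1.0]]
ft_force: [-0.9, 0.4, -0.6]
grip_width: 88.2
finger_force: 0.0
```

```bash
python3 m.py w7
```

Run:
```python
from h import *
import json
c={k:np.array(v) for k,v in json.load(open('w7.json')).items()}; im=cv2.imread('pics/w7.png')
m,st,ce=mask(im,'blue',90,30); q=max(cv2.findContours(m,0,2)[0],key=cv2.contourArea); bx=cv2.boxPoints(cv2.minAreaRect(q)); print(st,[ray(c,p,89)[:2].round(1).tolist() for p in bx])
s=optics.read_camera('side')[:,:,::-1]
cv2.imwrite('pics/end7.png',np.hstack([cv2.resize(im[20:290,180:340],(355,600)),cv2.resize(s[220:384,200:340],(445,600))]))
```

```text
[ 532.73827435 -211.60758792  300.03313195] [2.34906725e-02 9.99723616e-01 9.38262741e-04]
grey [256.7 116.8] [26.9 28.2] z97 [ 534. -153.] z92 [ 534.  -153.4]
white [256.1 239.8] [19.6 22.8] z97 [ 530.3 -279.5] z92 [ 530.2 -282.2]
white [256.6 204.4] [21.5 23.7] z97 [ 531.8 -239.6] z92 [ 531.8 -241.5]
white [256.5 163.6] [23.6 24.5] z97 [ 532.7 -197.3] z92 [ 532.7 -198.4]
white [256.7 116.8] [28.9 30. ] z97 [ 534.  -153.1] z92 [ 534.  -153.5]
white [255.4  70.4] [26.8 28.5] z97 [ 533.9 -113.1] z92 [ 533.9 -112.8]
[ 231  138   53   43 1650] [[508.6, -173.1], [559.0, -174.3], [559.1, -216.8], [506.4, -215.6]]
```

View pics/end7.png

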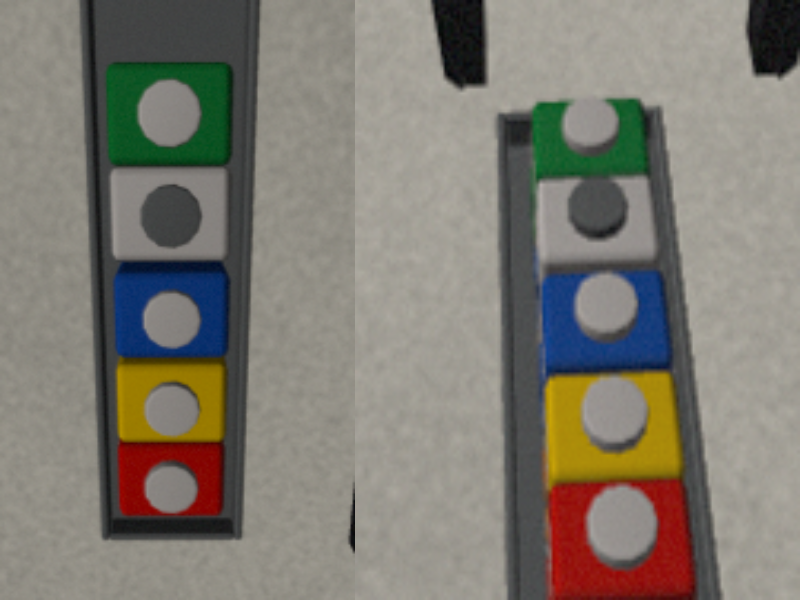

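Blue stands upright between yellow and white, in line with the row: its cap is at (532.7,-197.3), and its neighbours' caps are at -239.6 and -153. Nothing has been knocked over and the robot is clear.

```bash
python3 -c "
from cell import manip, optics, ticket
print(ticket.job_done())"
```

```text
the job is handed in; nothing more can be done
None
```

I handed the job in at about 21 s of the 56 s allowed: the blue flask stands upright and squared up in the gap between the yellow and white flasks, set down gently, with none of the flasks knocked over.

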